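# Pack the gripper-trial parts kit

### The arm

A 6-joint arm with a two-finger parallel gripper is mounted at the origin on a cart in front of the work surface, level with it; the furniture and walls round the work are solid. World frame = base frame: x ahead of the robot, y to its left, z up, the work surface at z = 0. Lengths are in m, angles in rad, forces in N, time in s.
With the tool pointing down it reaches from about 0.375 to 0.975 m from the base axis. Payload 3.8 kg.
Tool frame: the origin (TCP) lies at the very end of the fingers, on their centre line; the grasp point (between the pads) lies 19 mm behind it; z points along the fingers, y is the line along which they close (so a half turn about z gives the same grasp; the last joint's range is limited). The gripper opens to 85 mm and grips with 20 to 120 N. Pads are 22 mm wide; open, the fingers measure 114 mm over their backs; the gripper's body (76 mm by 85 mm) begins 54 mm behind the grasp point. The pads swing forward as they close: fully open they stand 13 mm farther back than shut.
Start: joints at [-1.202, 0.264, 1.604, -0, 1.274, -0.037], TCP at [0.266, -0.62, 0.231] pointing down, gripper open.
Joint ranges: [-2.63, 2.63], [-0.94, 2.18], [0.31, 2.57], [-1.31, 4.45], [0, 2.66], [-2.55, 2.55]. Speed limits (rad/s): [2.57, 2.57, 3.14, 3.14, 3.14, 3.14].

### API

Orientations are given as a unit quaternion [x, y, z, w].
In Python, from rig import robot, viewer, job_done gives the robot as it stands.
- The arm moves only by the shell command python3 -m inch 'ROWS'. ROWS is JSON, a list of rows, each an object of numbers: "dx", "dy", "dz": the shift along the tool's x, y, z normalised to -1 to 1, where 1 is 500 mm; "wx", "wy", "wz": the turn, a rotation vector about the tool's x, y, z normalised to -1 to 1, where 1 is 180 degrees; "claw": the opening, from -1 (shut) to 1 (fully open). A call has 1 to 20 rows; each row is the pose to reach, as a shift and turn from the pose commanded when the call began, along the tool's axes at that moment, turning the shorter way round; what a row does not reach only later rows make up. A row lasts 1/10 s, in which the tool goes at most 50 mm and 8.59 degrees, less where a joint would pass 70% of its speed; a pose out of reach is approached as far as the arm can. A call with a number of a shift or a turn outside -1 to 1 is refused whole. A call with a gripper value outside its range is refused whole. The fingers move at their own pace and stop on an object; the grip force is fixed at half the most. Time passes only in rows, so rows that repeat a pose let the fingers close. It gives the time, the measured TCP pose, the force, the opening and the grip force at its end, in the units of the state.
- robot.get_obs(): the state, without advancing time (a new reading comes with each control period).
- viewer.grab_frame(name): name is "scene" or "top" or "wrist"; returns (picture, depth): 420x560x3 uint8, red, green, blue; 420x560 float32, m along the optical axis (not along the pixel's ray), 0 where there is no reading.
- viewer.camera_model(name): a dict with "camera_matrix" (3x3 intrinsics, pixels), "R" (3x3) and "t" (3): a world point X has camera coordinates R X + t. Camera axes: x right, y down, z forward; pixel columns grow to the right and rows downward; lengths in m; the calibration is good to about 2 mm. A picture is of the moment at which its call begins: read the wrist's pose just before it. camera_model takes no time and is no camera call; for the wrist camera it gives the pose at the moment of the call.
- job_done(): hands the job in; it is judged then, once.
The state is a dict: "clock": time; "joint_pos": joint angles; "qd": joint speeds; "tau": joint torques, N m; "position": TCP position; "tcp_rot": TCP orientation; "wrist_force": force on the tool from outside, world axes, zero at the start; "ft_torque": the same for the moment, N m; "finger_gap": finger opening in m; "finger_force": force on a finger pad.
Only numpy, scipy, OpenCV 4.12 (cv2) and the standard library are available. Lean on these libraries where they do the work, as an engineer would, in place of code of your own. Each camera call takes 0.05 s, during which the arm holds its last target. There are 200 camera calls.

### The job

Pack the parts kit for the gripper trial: put the yellowish camouflage block, the solder reel, the relay and the larger of the two black end caps into the foam carrier, each standing upright and fully down in the recess cut for its own shape (square recess for the block, large round one for the reel, small round one for the cap, oblong one for the relay). The dark green block and the smaller end cap do not belong to the kit: leave them where they are.

Things in the scene. Friction and masses are not known exactly. Their poses are not given: they have to be found in the camera images.
- yellow_block: yellowish camouflage-daubed block with a round socket in its top, 45 x 45 x 45 mm, sides along x and y; belongs to the kit, in the square recess. Origin: centre of the underside; z up.
- reel: solder reel standing on end: blue flanges, grey winding, 56 mm diameter, 40 mm high (to be gripped anywhere round it as a plain 56 mm cylinder); belongs to the kit, in the large round recess. Origin: centre of the underside; z up.
- large_cap: the larger black plastic end cap, round, 32 mm diameter, 22 mm high; belongs to the kit, in the small round recess. Origin: centre of the underside; z up.
- relay: plug-in relay, clear cover over a pink body, 22 (x) x 28 (y) x 36 mm (z); belongs to the kit, in the oblong recess. Origin: centre of the underside; z up.
- green_block: look-alike, not for the kit: dark-green camouflage-daubed block with a round socket in its top, 45 x 45 x 43 mm. Origin: centre of the underside; z up.
- small_cap: look-alike, not for the kit: the smaller black plastic end cap, round, 24 mm diameter, 18 mm high. Origin: centre of the underside; z up.
- tile_square: blue foam tile, yellow below, 90 x 90 x 26 mm, one of four (92 mm apart, any order) in a fixed grey tray, 200 mm square, rim 20 mm high; middle recess 58 x 58 mm square, edges along x and y, 10 mm deep. Origin: centre of underside, 4 mm above the worktop; z up, recess floor at z = 16 mm, top at 26; x, y along the edges. Fingers do not fit in: grip parts over 10 mm above their underside
- tile_big_round: blue foam tile, yellow below, 90 x 90 x 26 mm, one of four (92 mm apart, any order) in a fixed grey tray, 200 mm square, rim 20 mm high; middle recess round, 68 mm diameter, 10 mm deep. Origin: centre of underside, 4 mm above the worktop; z up, recess floor at z = 16 mm, top at 26; x, y along the edges. Fingers do not fit in: grip parts over 10 mm above their underside
- tile_small_round: blue foam tile, yellow below, 90 x 90 x 26 mm, one of four (92 mm apart, any order) in a fixed grey tray, 200 mm square, rim 20 mm high; middle recess round, 44 mm diameter, 10 mm deep. Origin: centre of underside, 4 mm above the worktop; z up, recess floor at z = 16 mm, top at 26; x, y along the edges. Fingers do not fit in: grip parts over 10 mm above their underside
- tile_oblong: blue foam tile, yellow below, 90 x 90 x 26 mm, one of four (92 mm apart, any order) in a fixed grey tray, 200 mm square, rim 20 mm high; middle recess 34 mm (x) by 40 mm (y) rectangle, 10 mm deep. Origin: centre of underside, 4 mm above the worktop; z up, recess floor at z = 16 mm, top at 26; x, y along the edges. Fingers do not fit in: grip parts over 10 mm above their underside
There are look-alikes about, which are no part of the job. What is shaped like the relay but purple is not meant. Leave any turquoise look-alike of the tile_square alone.

How it is judged:
By the outcome, as a careful person would: the job done as asked, in the order asked, and still so for the second after the job is handed in, with the robot touching nothing.
It also fails if it takes over 96 s, if anything falls off the work surface, if the arm or the gripper's body presses on something with over 40 N, if the wrist force passes 120 N, or if a joint passes its speed limit or range.

## Working session

There is one attempt and no reset: what is moved stays moved. The work goes in short steps, Python scripts to look and compute and a shell command to move; the robot and the scene stay as the last step left them, time stands still between calls to the robot, and variables do not carry over. Pictures are saved under pics/ and viewed, at most 14 in all, crops included, and the job is handed in when it is done.

```bash
mkdir -p pics; cat > h.py <<'E'
import numpy as np, cv2
from rig import robot, viewer
def grab(n):
    m=viewer.camera_model(n); p,d=viewer.grab_frame(n); return p,d,m
def ray(m,u,v,z):
    K,R,t=map(np.array,(m["camera_matrix"],m["R"],m["t"])); c=-R.T@t
    r=R.T@np.linalg.solve(K,[u,v,1.]); return c+r*(z-c[2])/r[2]
def save(p,n): cv2.imwrite("pics/"+n,p[:,:,::-1])
E
python3 - <<'E'
from h import *
for n in("top","scene"):
    p,d,m=grab(n); save(p,n+"1.png"); np.savez(n+"1.npz",p=p,d=d,**{k:np.array(v) for k,v in m.items()})
    print(n,m)
o=robot.get_obs();print(o)
E
```

```text
top {'camera_matrix': array([[423.88482419,   0.        , 273.857632  ],
       [  0.        , 423.88482419, 211.15154394],
       [  0.        ,   0.        ,   1.        ]]), 'R': array([[ 0.00537508, -0.99997004,  0.00557107],
       [-0.99857076, -0.00566364, -0.05314469],
       [ 0.05317465, -0.00527745, -0.99857128]]), 't': array([0.03604199, 0.54352921, 0.96569055])}
scene {'camera_matrix': array([[402.66822962,   0.        , 285.12714644],
       [  0.        , 402.66822962, 210.81967862],
       [  0.        ,   0.        ,   1.        ]]), 'R': array([[-0.86411555, -0.50326721,  0.00514116],
       [-0.31337083,  0.53001181, -0.78796333],
       [ 0.39383123, -0.68250245, -0.61570071]]), 't': array([0.49756676, 0.17141379, 0.83695035])}
{'clock': 0.1, 'joint_pos': array([-1.20190338e+00,  2.64700889e-01,  1.60524023e+00,  2.37777322e-06,
        1.27369546e+00, -3.68983462e-02]), 'qd': array([-0.00108172, -0.00315149, -0.00472756,  0.0008426 , -0.00133265,
       -0.00033072]), 'tau': array([ 6.74185994e-04, -5.16708791e+01, -3.68589985e+01, -8.85264308e-05,
        6.26999405e-03,  5.92209418e-06]), 'position': array([ 0.26621569, -0.61956818,  0.23006946]), 'tcp_rot': array([ 9.79486753e-01,  2.01505971e-01, -1.67744493e-04, -1.00810434e-03]), 'wrist_force': array([0.00603038, 0.77882568, 0.33349586]), 'ft_torque': array([ 0.05129735, -0.03180153,  0.01527539]), 'finger_force': 0.0, 'finger_gap': 0.08583993714649643}
```

View pics/top1.png

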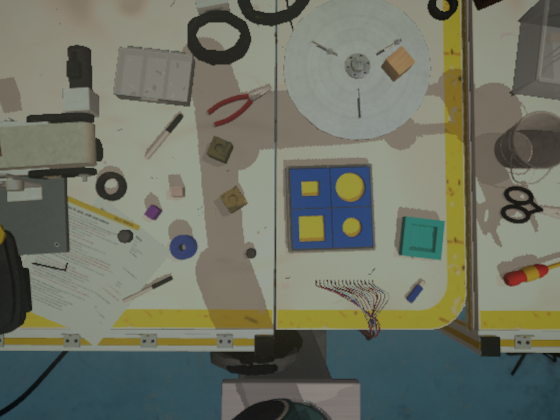

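View pics/scene1.png

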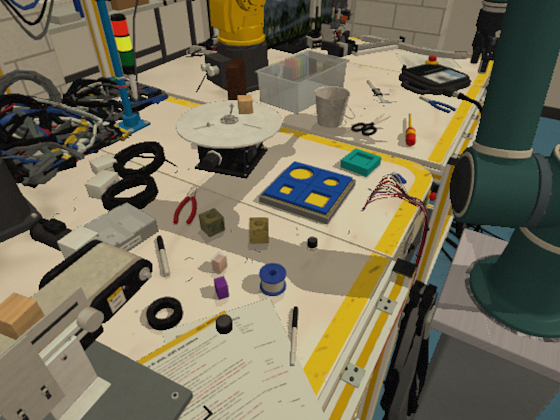

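The top view shows the yellow block at about (233,199), the green block (219,149), the reel (183,246), the large cap (125,236), the small cap (251,253), the pink relay (176,186), the purple look-alike (153,211) and the tray (331,207). The scene view agrees. I'll zoom in for detail.

```bash
python3 - <<'E'
from h import *
f=np.load("top1.npz"); p=f["p"]
c=p[130:275,105:265]; save(cv2.resize(c,None,fx=4.1,fy=4.1,interpolation=cv2.INTER_CUBIC),"crop1.png")
hsv=cv2.cvtColor(p,cv2.COLOR_RGB2HSV)
for n,(u,v) in dict(y=(233,199),g=(219,149),reel=(175,246),cap=(125,236),sm=(251,253),rel=(176,186),pur=(153,211),ty=(312,228),bl=(295,190)).items(): print(n,hsv[v,u],f["d"][v,u], np.round(ray(f,u,v,0),3))
E
```

```text
y [ 22 119 101] 0.96603906 [0.572 0.135 0.   ]
g [25 90 79] 0.9756372 [0.69  0.169 0.   ]
reel [113 114 101] 0.95015055 [0.461 0.269 0.   ]
cap [24 38 67] 0.9701191 [0.484 0.386 0.   ]
sm [23 38 61] 0.9701179 [0.446 0.092 0.   ]
rel [ 19  42 128] 0.9979402 [0.602 0.269 0.   ]
pur [145 104  98] 0.9548777 [0.543 0.322 0.   ]
ty [ 28 159 149] 0.97584945 [ 0.505 -0.051  0.   ]
bl [110 152 116] 0.9700739 [ 0.594 -0.011  0.   ]
```

View pics/crop1.png

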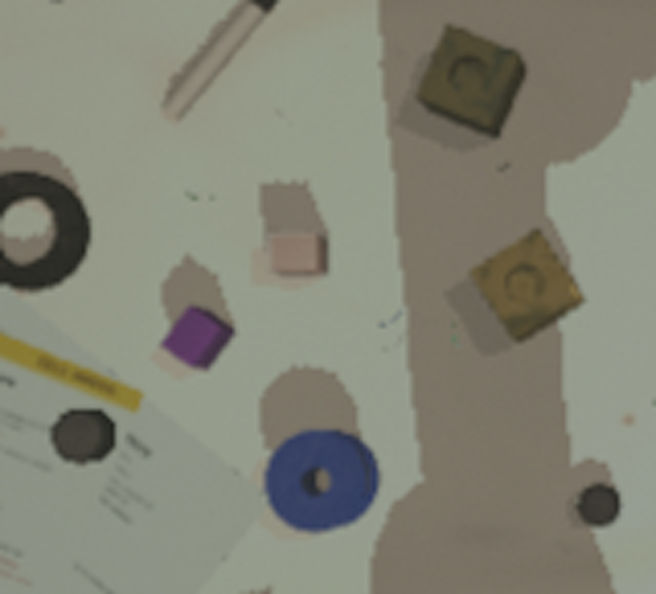

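```bash
cat >> h.py <<'E'
from scipy.spatial.transform import Rotation as Ro
def go(*targets):
    "targets: (x,y,z,yaw_deg of tool x); prints row numbers from present pose"
    o=robot.get_obs(); R0=Ro.from_quat(o["tcp_rot"]); P=np.array(o["position"])
    for x,y,z,yaw in targets:
        d=R0.inv().apply(np.array([x,y,z])-P)/.5
        a=np.radians(yaw)/2
        w=(R0.inv()*Ro.from_quat([np.cos(a),np.sin(a),0,0])).as_rotvec()/np.pi
        print((x,y,z,yaw),"d",np.round(d,4),"w",np.round(w,4),"rows",np.linalg.norm(d)*10, np.linalg.norm(w)*180/8.59)
E
python3 - <<'E'
from h import *
go((.53,-.09,.33,80))
E
```

```text
(0.53, -0.09, 0.33, 80) d [ 0.9028 -0.7653 -0.1982] w [-6.000e-04 -3.000e-04 -3.153e-01] rows 12.000178833408066 6.6065218321894825
```

```bash
r='{"dx":0.903,"dy":-0.765,"dz":-0.198,"wz":-0.315,"claw":1}'; true; python3 -m inch '[{"dx":0.903,"dy":-0.765,"dz":-0.198,"wz":-0.315,"claw":1},{"dx":0.903,"dy":-0.765,"dz":-0.198,"wz":-0.315,"claw":1},{"dx":0.903,"dy":-0.765,"dz":-0.198,"wz":-0.315,"claw":1},{"dx":0.903,"dy":-0.765,"dz":-0.198,"wz":-0.315,"claw":1},{"dx":0.903,"dy":-0.765,"dz":-0.198,"wz":-0.315,"claw":1},{"dx":0.903,"dy":-0.765,"dz":-0.198,"wz":-0.315,"claw":1},{"dx":0.903,"dy":-0.765,"dz":-0.198,"wz":-0.315,"claw":1},{"dx":0.903,"dy":-0.765,"dz":-0.198,"wz":-0.315,"claw":1},{"dx":0.903,"dy":-0.765,"dz":-0.198,"wz":-0.315,"claw":1},{"dx":0.903,"dy":-0.765,"dz":-0.198,"wz":-0.315,"claw":1},{"dx":0.903,"dy":-0.765,"dz":-0.198,"wz":-0.315,"claw":1},{"dx":0.903,"dy":-0.765,"dz":-0.198,"wz":-0.315,"claw":1},{"dx":0.903,"dy":-0.765,"dz":-0.198,"wz":-0.315,"claw":1},{"dx":0.903,"dy":-0.765,"dz":-0.198,"wz":-0.315,"claw":1}]'
python3 - <<'E'
from h import *
p,d,m=grab("wrist"); save(p,"w1.png"); np.savez("w1.npz",p=p,d=d,**{k:np.array(v) for k,v in m.items()})
go((.53,.24,.33,115))
E
```

```text
(0.53, 0.24, 0.33, 115) d [ 1.1634 -1.3718 -0.1971] w [-4.000e-04 -5.000e-04 -5.097e-01] rows 18.094681373884736 10.680842581962716schema error: expected keys dx, dy, dz, wx, wy, wz, claw
```

View pics/w1.png

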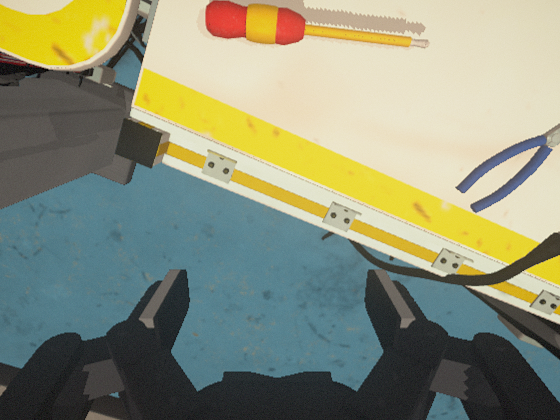

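The move was refused because every row needs all seven keys, so this wrist view still shows the floor and the start area, with the fingers at the bottom. I'll resend the move with full rows.

```bash
python3 -m inch '[{"dx":0.903,"dy":-0.765,"dz":-0.198,"wx":0,"wy":0,"wz":-0.315,"claw":1},{"dx":0.903,"dy":-0.765,"dz":-0.198,"wx":0,"wy":0,"wz":-0.315,"claw":1},{"dx":0.903,"dy":-0.765,"dz":-0.198,"wx":0,"wy":0,"wz":-0.315,"claw":1},{"dx":0.903,"dy":-0.765,"dz":-0.198,"wx":0,"wy":0,"wz":-0.315,"claw":1},{"dx":0.903,"dy":-0.765,"dz":-0.198,"wx":0,"wy":0,"wz":-0.315,"claw":1},{"dx":0.903,"dy":-0.765,"dz":-0.198,"wx":0,"wy":0,"wz":-0.315,"claw":1},{"dx":0.903,"dy":-0.765,"dz":-0.198,"wx":0,"wy":0,"wz":-0.315,"claw":1},{"dx":0.903,"dy":-0.765,"dz":-0.198,"wx":0,"wy":0,"wz":-0.315,"claw":1},{"dx":0.903,"dy":-0.765,"dz":-0.198,"wx":0,"wy":0,"wz":-0.315,"claw":1},{"dx":0.903,"dy":-0.765,"dz":-0.198,"wx":0,"wy":0,"wz":-0.315,"claw":1},{"dx":0.903,"dy":-0.765,"dz":-0.198,"wx":0,"wy":0,"wz":-0.315,"claw":1},{"dx":0.903,"dy":-0.765,"dz":-0.198,"wx":0,"wy":0,"wz":-0.315,"claw":1},{"dx":0.903,"dy":-0.765,"dz":-0.198,"wx":0,"wy":0,"wz":-0.315,"claw":1},{"dx":0.903,"dy":-0.765,"dz":-0.198,"wx":0,"wy":0,"wz":-0.315,"claw":1}]'
python3 - <<'E'
from h import *
p,d,m=grab("wrist"); save(p,"w2.png"); np.savez("w2.npz",p=p,d=d,**{k:np.array(v) for k,v in m.items()})
go((.53,.22,.33,90)); go((.43,.24,.33,90))
print(np.round(-m["R"].T@m["t"],3), np.round(m["R"],2))
E
```

```text
clock: 1.55
position: [0.5305, -0.0894, 0.3301]
tcp_rot: [0.765, 0.644, -0.0, 0.0]
wrist_force: [0.3, -0.5, -0.8]
finger_gap: 0.0851
finger_force: 0.0
(0.53, 0.22, 0.33, 90) d [ 0.6117 -0.1075 -0.0008] w [-0.0003  0.0002 -0.0555] rows 6.210561338949349 1.1621983344316458
(0.43, 0.24, 0.33, 90) d [ 6.164e-01 -3.115e-01 -6.000e-04] w [-0.0003  0.0002 -0.0555] rows 6.906138640234164 1.1621983344316458
[ 0.545 -0.006  0.472] [[ 0.99 -0.17 -0.  ]
 [-0.16 -0.93  0.33]
 [-0.06 -0.32 -0.94]]
```

View pics/w2.png

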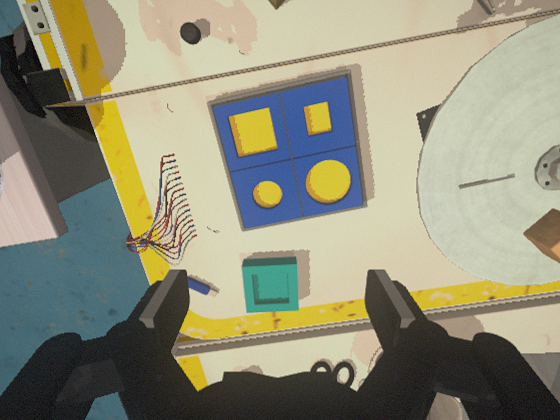

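The wrist view shows the tray with its recesses: square (254,132), oblong (317,118), small round (267,194) and large round (328,181). The turquoise look-alike is at (270,283). Next I compute the tray geometry and move on to the objects.

```bash
cat > tray.py <<'E'
from h import *
def poly(m,c,z): return np.array([ray(m,u,v,z)[:2] for u,v in c.reshape(-1,2)])
for n,box in(("w2",(200,60,380,240)),("top1",(280,155,385,260))):
    f=np.load(n+".npz"); hsv=cv2.cvtColor(f["p"],cv2.COLOR_RGB2HSV)
    roi=np.zeros(hsv.shape[:2],np.uint8); roi[box[1]:box[3],box[0]:box[2]]=255
    b=cv2.inRange(hsv,(105,100,40),(125,255,255))&roi
    y=cv2.inRange(hsv,(12,110,60),(36,255,255))&roi
    big=lambda k:max(cv2.findContours(k,0,1)[0],key=cv2.contourArea)
    c=big(cv2.morphologyEx(b,cv2.MORPH_CLOSE,np.ones((3,3)))); q=poly(f,c,.030)*1000
    r=cv2.minAreaRect(q.astype(np.float32)); print(n,"tray",np.round(r[0],1),np.round(r[1],1),round(r[2],2))
    for k in cv2.findContours(y,0,1)[0]:
        if cv2.contourArea(k)>60:
            q=poly(f,k,.03)*1000; r=cv2.minAreaRect(q.astype(np.float32)); print("  hole",np.round(r[0],1),np.round(r[1],1),round(r[2],1))
E
python3 tray.py
python3 -m inch '[{"dx":0.612,"dy":-0.108,"dz":0,"wx":0,"wy":0,"wz":-0.055,"claw":1},{"dx":0.612,"dy":-0.108,"dz":0,"wx":0,"wy":0,"wz":-0.055,"claw":1},{"dx":0.612,"dy":-0.108,"dz":0,"wx":0,"wy":0,"wz":-0.055,"claw":1},{"dx":0.612,"dy":-0.108,"dz":0,"wx":0,"wy":0,"wz":-0.055,"claw":1},{"dx":0.612,"dy":-0.108,"dz":0,"wx":0,"wy":0,"wz":-0.055,"claw":1},{"dx":0.612,"dy":-0.108,"dz":0,"wx":0,"wy":0,"wz":-0.055,"claw":1},{"dx":0.612,"dy":-0.108,"dz":0,"wx":0,"wy":0,"wz":-0.055,"claw":1},{"dx":0.612,"dy":-0.108,"dz":0,"wx":0,"wy":0,"wz":-0.055,"claw":1}]'
python3 - <<'E'
from h import *
p,d,m=grab("wrist"); save(p,"w3.png"); np.savez("w3.npz",p=p,d=d,**{k:np.array(v) for k,v in m.items()})
E
```

```text
w2 tray [551.3 -88.9] [181.6 181.2] 2.18
  hole [ 507.5 -134.6] [38.6 41.5] 80.2
  hole [ 597.9 -131.4] [63.3 62.9] 81.9
  hole [504.2 -44.1] [56.2 56.3] 2.2
  hole [594.7 -40.8] [32.3 38.4] 2.2
top1 tray [552.2 -90.5] [182.8 181.7] 2.27
  hole [ 507.5 -137.5] [38.7 41. ] 89.8
  hole [504.7 -45.5] [54.5 54.7] 0.3
  hole [595.5 -42.3] [31.  37.2] 5.1
  hole [ 599.4 -133.9] [62.9 61.9] 45.0
clock: 2.4
position: [0.5304, 0.22, 0.3294]
tcp_rot: [0.708, 0.707, -0.001, -0.0]
wrist_force: [-0.2, -0.7, 0.5]
finger_gap: 0.0857
finger_force: 0.0
```

View pics/w3.png

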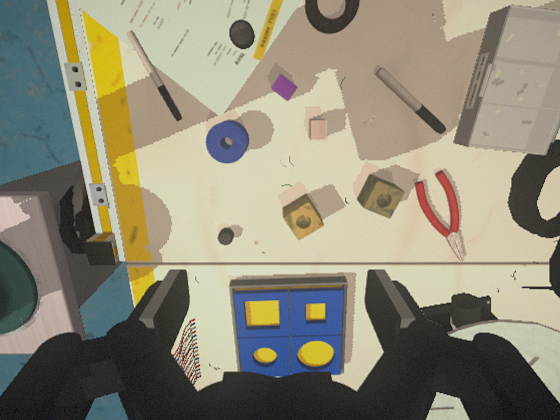

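The wrist view shows the yellow block (303,215), green block (382,194), reel (227,141), relay (317,125), purple look-alike (285,86), large cap (242,34) and small cap (225,236). I'll locate the tops using depth.

```bash
cat > obj.py <<'E'
from h import *
import sys
def locate(f,items,r=24):
    K,R,t=(np.array(f[k]) for k in("camera_matrix","R","t")); d=np.array(f["d"])
    v,u=np.mgrid[:420,:560]; P=(np.stack([(u-K[0,2])/K[0,0]*d,(v-K[1,2])/K[1,1]*d,d],-1)-t)@R
    for n,(a,b,h) in items.items():
        w=np.zeros(d.shape,bool); w[max(b-r,0):b+r,max(a-r,0):a+r]=1
        k=(w&(abs(P[...,2]-h)<.005)&(d>0)).astype(np.uint8)
        k=max(cv2.findContours(k,0,1)[0],key=cv2.contourArea); mk=np.zeros(d.shape,np.uint8); cv2.drawContours(mk,[k],-1,1,-1)
        q=np.array([ray(f,x,y,h)[:2]*1000 for x,y in k.reshape(-1,2)],np.float32)
        rc=cv2.minAreaRect(q); print(n,np.round(rc[0],1),np.round(rc[1],1),round(rc[2],1),"z",np.round(np.median(P[mk>0][:,2]),4))
if __name__=="__main__":
    locate(np.load("w3.npz"),dict(y=(303,215,.045),g=(382,194,.043),reel=(227,141,.04),rel=(317,125,.036),pur=(285,86,.036),cap=(242,34,.022),sm=(225,236,.018)))
    print("top"); locate(np.load("top1.npz"),dict(y=(233,199,.045),g=(219,149,.043),reel=(183,246,.04),rel=(176,186,.036),pur=(153,211,.036),cap=(125,236,.022),sm=(251,253,.018)),16)
    go((.572,.135,.12,90+30))
E
python3 obj.py
```

```text
y [567.8 135.5] [45.  45.7] 33.3 z 0.044
g [682.3 168. ] [44.9 46.5] 67.7 z 0.042
reel [460.3 247.8] [54.  55.1] 89.9 z 0.0392
rel [586.  264.6] [22.  28.1] 1.9 z 0.0353
pur [538.8 319.1] [21.9 27.6] 54.2 z 0.0353
cap [484.2 383.9] [30.6 30.9] 89.9 z 0.0216
sm [446.6  95.7] [23.  23.2] 40.9 z 0.0172
top
y [568.3 132.3] [44.9 44.7] 34.1 z 0.0434
g [683.2 165. ] [45.3 45.1] 67.7 z 0.0415
reel [460.5 246.6] [53.6 53.8] 0.3 z 0.0389
rel [585.5 262.1] [20.5 25.1] 0.3 z 0.0349
pur [538.8 316.6] [22.3 27.8] 54.1 z 0.0349
cap [483.1 381.9] [29.7 29.6] 1.3 z 0.0214
sm [445.7  92. ] [20.6 20.6] 0.4 z 0.0175
(0.572, 0.135, 0.12, 120) d [-0.1665  0.0839  0.4193] w [-0.0005  0.0004 -0.1676] rows 4.5886688013740775 3.512452822911397
```

```bash
python3 - <<'E'
from h import *
go((.568,.134,.11,123.6),(.568,.134,.016,123.6),(.568,.134,.13,123.6))
E
```

```text
(0.568, 0.134, 0.11, 123.6) d [-0.1685  0.0759  0.4393] w [-0.0005  0.0004 -0.1876] rows 4.765856792038475 3.9315420079708687
(0.568, 0.134, 0.016, 123.6) d [-0.1682  0.0761  0.6273] w [-0.0005  0.0004 -0.1876] rows 6.538976721011675 3.9315420079708687
(0.568, 0.134, 0.13, 123.6) d [-0.1685  0.0759  0.3993] w [-0.0005  0.0004 -0.1876] rows 4.400060732818699 3.9315420079708687
```

```bash
python3 -m inch '[{"dx":-0.168,"dy":0.076,"dz":0.44,"wx":0,"wy":0,"wz":-0.188,"claw":1},{"dx":-0.168,"dy":0.076,"dz":0.44,"wx":0,"wy":0,"wz":-0.188,"claw":1},{"dx":-0.168,"dy":0.076,"dz":0.44,"wx":0,"wy":0,"wz":-0.188,"claw":1},{"dx":-0.168,"dy":0.076,"dz":0.44,"wx":0,"wy":0,"wz":-0.188,"claw":1},{"dx":-0.168,"dy":0.076,"dz":0.44,"wx":0,"wy":0,"wz":-0.188,"claw":1},{"dx":-0.168,"dy":0.076,"dz":0.44,"wx":0,"wy":0,"wz":-0.188,"claw":1},{"dx":-0.168,"dy":0.076,"dz":0.44,"wx":0,"wy":0,"wz":-0.188,"claw":1},{"dx":-0.168,"dy":0.076,"dz":0.52,"wx":0,"wy":0,"wz":-0.188,"claw":1},{"dx":-0.168,"dy":0.076,"dz":0.58,"wx":0,"wy":0,"wz":-0.188,"claw":1},{"dx":-0.168,"dy":0.076,"dz":0.627,"wx":0,"wy":0,"wz":-0.188,"claw":1},{"dx":-0.168,"dy":0.076,"dz":0.627,"wx":0,"wy":0,"wz":-0.188,"claw":1},{"dx":-0.168,"dy":0.076,"dz":0.627,"wx":0,"wy":0,"wz":-0.188,"claw":-0.2},{"dx":-0.168,"dy":0.076,"dz":0.627,"wx":0,"wy":0,"wz":-0.188,"claw":-0.2},{"dx":-0.168,"dy":0.076,"dz":0.627,"wx":0,"wy":0,"wz":-0.188,"claw":-0.2},{"dx":-0.168,"dy":0.076,"dz":0.627,"wx":0,"wy":0,"wz":-0.188,"claw":-0.2},{"dx":-0.168,"dy":0.076,"dz":0.627,"wx":0,"wy":0,"wz":-0.188,"claw":-0.2},{"dx":-0.168,"dy":0.076,"dz":0.627,"wx":0,"wy":0,"wz":-0.188,"claw":-0.2},{"dx":-0.168,"dy":0.076,"dz":0.627,"wx":0,"wy":0,"wz":-0.188,"claw":-0.2}]'
python3 - <<'E'
from h import *
go((.568,.134,.13,123.6),(.504,-.0455,.13,92.2),(.504,-.0455,.038,92.2))
E
```

```text
clock: 4.25
position: [0.5708, 0.1367, 0.0197]
tcp_rot: [0.472, 0.882, 0.002, 0.002]
wrist_force: [0.4, 0.0, 7.0]
finger_gap: 0.0438
finger_force: 62.8
(0.568, 0.134, 0.13, 123.6) d [-0.0018 -0.0065 -0.2206] w [0.0015 0.0006 0.0005] rows 2.2067125280667885 0.03533461002849626
(0.504, -0.0455, 0.13, 92.2) d [-0.2295 -0.3122 -0.2215] w [0.0016 0.0002 0.175 ] rows 4.463068015297884 3.6667356046444026
(0.504, -0.0455, 0.038, 92.2) d [-0.2291 -0.313  -0.0375] w [0.0016 0.0002 0.175 ] rows 3.897278273995481 3.6667356046444026
```

```bash
cat >> h.py <<'E'
def gof(base,*targets):
    "same, from a given commanded pose (x,y,z,yaw)"
    a=np.radians(base[3])/2; R0=Ro.from_quat([np.cos(a),np.sin(a),0,0]); P=np.array(base[:3])
    for x,y,z,yaw in targets:
        d=R0.inv().apply(np.array([x,y,z])-P)/.5
        print((x,y,z,yaw),"d",np.round(d,4),"wz",round((base[3]-yaw)/180,4),"rows",round(np.linalg.norm(d)*10,1))
E
python3 - <<'E'
from h import *
gof((.568,.134,.016,123.6),(.568,.134,.10,123.6),(.504,-.0455,.10,92.2))
E
```

```text
(0.568, 0.134, 0.1, 123.6) d [ 0.     0.    -0.168] wz 0.0 rows 1.7
(0.504, -0.0455, 0.1, 92.2) d [-0.2282 -0.3053 -0.168 ] wz 0.1744 rows 4.2
```

```bash
python3 -m inch '[{"dx":0,"dy":0,"dz":-0.08,"wx":0,"wy":0,"wz":0,"claw":-0.2},{"dx":0,"dy":0,"dz":-0.168,"wx":0,"wy":0,"wz":0,"claw":-0.2},{"dx":0,"dy":0,"dz":-0.168,"wx":0,"wy":0,"wz":0,"claw":-0.2},{"dx":-0.04,"dy":-0.06,"dz":-0.168,"wx":0,"wy":0,"wz":0.035,"claw":-0.2},{"dx":-0.1,"dy":-0.13,"dz":-0.168,"wx":0,"wy":0,"wz":0.075,"claw":-0.2},{"dx":-0.16,"dy":-0.21,"dz":-0.168,"wx":0,"wy":0,"wz":0.12,"claw":-0.2},{"dx":-0.21,"dy":-0.28,"dz":-0.168,"wx":0,"wy":0,"wz":0.16,"claw":-0.2},{"dx":-0.228,"dy":-0.305,"dz":-0.168,"wx":0,"wy":0,"wz":0.174,"claw":-0.2},{"dx":-0.228,"dy":-0.305,"dz":-0.168,"wx":0,"wy":0,"wz":0.174,"claw":-0.2},{"dx":-0.228,"dy":-0.305,"dz":-0.168,"wx":0,"wy":0,"wz":0.174,"claw":-0.2},{"dx":-0.228,"dy":-0.305,"dz":-0.168,"wx":0,"wy":0,"wz":0.174,"claw":-0.2}]'
python3 - <<'E'
from h import *
o=robot.get_obs();go((.504,-.0455,.041,92.2))
p,d,m=grab("wrist"); save(p,"w4.png"); np.savez("w4.npz",p=p,d=d,**{k:np.array(v) for k,v in m.items()})
E
```

```text
clock: 5.35
position: [0.5054, -0.0423, 0.101]
tcp_rot: [0.692, 0.722, 0.0, 0.0]
wrist_force: [-0.3, -0.3, -0.5]
finger_gap: 0.0436
finger_force: 61.9
(0.504, -0.0455, 0.041, 92.2) d [-0.0062 -0.0031  0.1201] w [ 0.0003 -0.0001  0.0015] rows 1.202749480653623 0.03261105485982501
```

View pics/w4.png

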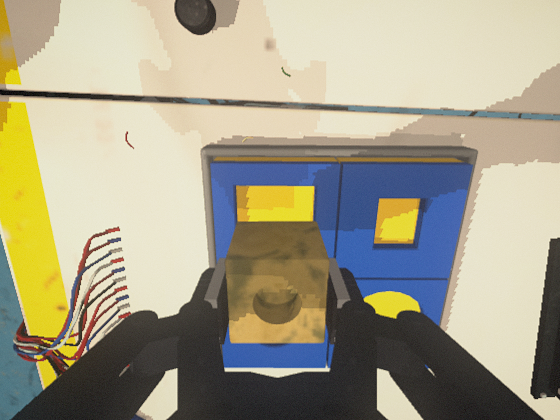

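The block is held straight in the fingers, with its top at (277,290). The square recess is just ahead at (275,203). I'll measure the block relative to the tray from this same image.

```bash
python3 - <<'E'
from h import *
from obj import locate
f=np.load("w4.npz")
for h in(.126,.128): locate(f,dict(b=(277,300,h)),70)
for u,v in((212,163),(470,163),(341,162),(447,279),(340,279)): print(np.round(ray(f,u,v,.03)*1000,1))
o=robot.get_obs();print(o["clock"],o["position"],o["qd"]); go((.504,-.0455,.041,92.2))
E
```

```text
b [504.8 -41.9] [60.8 46.5] 2.4 z 0.1255
b [504.7 -40.7] [59.8 45.2] 2.4 z 0.1256
[458.6  -1.5  30. ]
[636.4   6.3  30. ]
[547.4   3.1  30. ]
[641.  -85.8  30. ]
[556.9 -89.4  30. ]
5.4 [ 0.5053097  -0.04222123  0.10093628] [ 0.00361894  0.00063206  0.00203873 -0.00243977  0.00251242  0.00036615]
(0.504, -0.0455, 0.041, 92.2) d [-0.0065 -0.003   0.1199] w [ 0.0002 -0.0001  0.0016] rows 1.200803662911224 0.03389433002194014
```

```bash
python3 -m inch '[{"dx":-0.0045,"dy":-0.003,"dz":0.06,"wx":0,"wy":0,"wz":0.0016,"claw":-0.2},{"dx":-0.0045,"dy":-0.003,"dz":0.1,"wx":0,"wy":0,"wz":0.0016,"claw":-0.2},{"dx":-0.0045,"dy":-0.003,"dz":0.12,"wx":0,"wy":0,"wz":0.0016,"claw":-0.2},{"dx":-0.0045,"dy":-0.003,"dz":0.12,"wx":0,"wy":0,"wz":0.0016,"claw":-0.2},{"dx":-0.0045,"dy":-0.003,"dz":0.12,"wx":0,"wy":0,"wz":0.0016,"claw":-0.2}]'
python3 -m inch '[{"dx":0,"dy":0,"dz":0.0,"wx":0,"wy":0,"wz":0,"claw":0.4},{"dx":0,"dy":0,"dz":0.0,"wx":0,"wy":0,"wz":0,"claw":0.4},{"dx":0,"dy":0,"dz":0.0,"wx":0,"wy":0,"wz":0,"claw":0.4},{"dx":0,"dy":0,"dz":0.0,"wx":0,"wy":0,"wz":0,"claw":0.4},{"dx":0,"dy":0,"dz":-0.06,"wx":0,"wy":0,"wz":0,"claw":0.4},{"dx":0,"dy":0,"dz":-0.14,"wx":0,"wy":0,"wz":0,"claw":0.4},{"dx":0,"dy":0,"dz":-0.14,"wx":0,"wy":0,"wz":0,"claw":1},{"dx":0,"dy":0,"dz":-0.14,"wx":0,"wy":0,"wz":0,"claw":1}]'
python3 - <<'E'
from h import *
o=robot.get_obs()
p,d,m=grab("wrist"); save(p,"w5.png"); np.savez("w5.npz",p=p,d=d,**{k:np.array(v) for k,v in m.items()})
go((.4604,.2472,.12,115),(.4604,.2472,.016,115))
E
```

```text
clock: 5.9
position: [0.5039, -0.0449, 0.041]
tcp_rot: [0.694, 0.72, 0.0, 0.0]
wrist_force: [0.4, 0.3, 0.4]
finger_gap: 0.0443
finger_force: 62.4
clock: 6.7
position: [0.5045, -0.0459, 0.1123]
tcp_rot: [0.694, 0.72, 0.001, 0.001]
wrist_force: [0.6, -0.2, 0.0]
finger_gap: 0.0847
finger_force: 0.0
(0.4604, 0.2472, 0.12, 115) d [ 0.5885 -0.0644 -0.0183] w [ 2.000e-04  1.000e-04 -1.273e-01] rows 5.922930010208717 2.668366722048637
(0.4604, 0.2472, 0.016, 115) d [ 0.5885 -0.0645  0.1897] w [ 2.000e-04  1.000e-04 -1.273e-01] rows 6.217048235687951 2.668366722048637
```

View pics/w5.png

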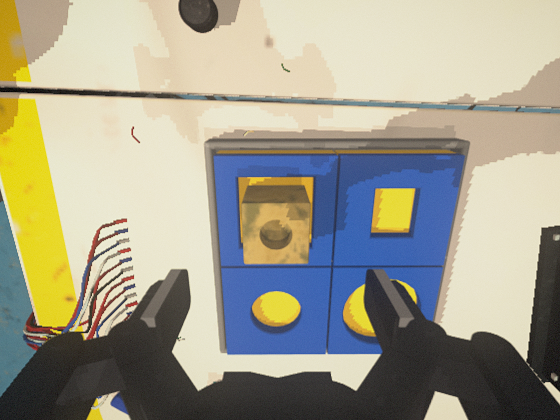

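The yellow block sits upright in its recess at (277,225). I'll check its height and go for the reel.

```bash
python3 - <<'E'
from obj import *
f=np.load("w5.npz"); locate(f,dict(b=(277,232,.065)),50)
E
python3 -m inch '[{"dx":0.588,"dy":-0.064,"dz":-0.018,"wx":0,"wy":0,"wz":-0.127,"claw":1},{"dx":0.588,"dy":-0.064,"dz":-0.018,"wx":0,"wy":0,"wz":-0.127,"claw":1},{"dx":0.588,"dy":-0.064,"dz":-0.018,"wx":0,"wy":0,"wz":-0.127,"claw":1},{"dx":0.588,"dy":-0.064,"dz":-0.018,"wx":0,"wy":0,"wz":-0.127,"claw":1},{"dx":0.588,"dy":-0.064,"dz":-0.018,"wx":0,"wy":0,"wz":-0.127,"claw":1},{"dx":0.588,"dy":-0.064,"dz":-0.018,"wx":0,"wy":0,"wz":-0.127,"claw":1},{"dx":0.588,"dy":-0.064,"dz":-0.018,"wx":0,"wy":0,"wz":-0.127,"claw":1},{"dx":0.588,"dy":-0.064,"dz":-0.018,"wx":0,"wy":0,"wz":-0.127,"claw":1},{"dx":0.588,"dy":-0.064,"dz":-0.018,"wx":0,"wy":0,"wz":-0.127,"claw":1}]'
python3 - <<'E'
from h import *
go((.4604,.2472,.015,115))
E
```

```text
b [503.4 -44.9] [44.6 45.4] 2.0 z 0.0642
clock: 7.65
position: [0.4597, 0.2458, 0.1184]
tcp_rot: [0.538, 0.843, -0.001, -0.001]
wrist_force: [0.5, -0.1, -0.0]
finger_gap: 0.0854
finger_force: 0.0
(0.4604, 0.2472, 0.015, 115) d [0.0021 0.003  0.2068] w [-0.0009  0.0002 -0.0004] rows 2.0685394665948604 0.020753864531906065
```

Block is in fully (top at 0.064–0.065). Grasping the reel.

```bash
python3 -m inch '[{"dx":0.002,"dy":0.003,"dz":0.08,"wx":0,"wy":0,"wz":0,"claw":1},{"dx":0.002,"dy":0.003,"dz":0.15,"wx":0,"wy":0,"wz":0,"claw":1},{"dx":0.002,"dy":0.003,"dz":0.206,"wx":0,"wy":0,"wz":0,"claw":1},{"dx":0.002,"dy":0.003,"dz":0.206,"wx":0,"wy":0,"wz":0,"claw":1},{"dx":0.002,"dy":0.003,"dz":0.206,"wx":0,"wy":0,"wz":0,"claw":1},{"dx":0.002,"dy":0.003,"dz":0.206,"wx":0,"wy":0,"wz":0,"claw":0},{"dx":0.002,"dy":0.003,"dz":0.206,"wx":0,"wy":0,"wz":0,"claw":0},{"dx":0.002,"dy":0.003,"dz":0.206,"wx":0,"wy":0,"wz":0,"claw":0},{"dx":0.002,"dy":0.003,"dz":0.206,"wx":0,"wy":0,"wz":0,"claw":0},{"dx":0.002,"dy":0.003,"dz":0.206,"wx":0,"wy":0,"wz":0,"claw":0},{"dx":0.002,"dy":0.003,"dz":0.206,"wx":0,"wy":0,"wz":0,"claw":0}]'
python3 -m inch '[{"dx":0,"dy":0,"dz":-0.08,"wx":0,"wy":0,"wz":0,"claw":0},{"dx":0,"dy":0,"dz":-0.18,"wx":0,"wy":0,"wz":0,"claw":0},{"dx":0,"dy":0,"dz":-0.21,"wx":0,"wy":0,"wz":0,"claw":0},{"dx":0,"dy":0,"dz":-0.21,"wx":0,"wy":0,"wz":0,"claw":0}]'
python3 - <<'E'
from h import *
go((.5994,-.1339,.12,85))
E
```

```text
clock: 8.75
position: [0.4634, 0.2492, 0.0193]
tcp_rot: [0.538, 0.843, 0.002, 0.001]
wrist_force: [-0.6, -2.5, 5.7]
finger_gap: 0.0536
finger_force: 63.5
clock: 9.15
position: [0.4646, 0.2501, 0.1264]
tcp_rot: [0.538, 0.843, 0.004, 0.002]
wrist_force: [0.9, 0.8, -0.9]
finger_gap: 0.0535
finger_force: 64.1
(0.5994, -0.1339, 0.12, 85) d [-0.81   -0.0797  0.012 ] w [ 0.0029 -0.0008  0.1664] rows 8.140395905708793 3.4874979141390026
```

```bash
python3 -m inch '[{"dx":-0.06,"dy":-0.006,"dz":0.01,"wx":0.003,"wy":-0.001,"wz":0.012,"claw":0},{"dx":-0.15,"dy":-0.015,"dz":0.01,"wx":0.003,"wy":-0.001,"wz":0.03,"claw":0},{"dx":-0.25,"dy":-0.025,"dz":0.01,"wx":0.003,"wy":-0.001,"wz":0.05,"claw":0},{"dx":-0.35,"dy":-0.035,"dz":0.01,"wx":0.003,"wy":-0.001,"wz":0.07,"claw":0},{"dx":-0.45,"dy":-0.045,"dz":0.01,"wx":0.003,"wy":-0.001,"wz":0.09,"claw":0},{"dx":-0.55,"dy":-0.055,"dz":0.01,"wx":0.003,"wy":-0.001,"wz":0.11,"claw":0},{"dx":-0.64,"dy":-0.065,"dz":0.01,"wx":0.003,"wy":-0.001,"wz":0.13,"claw":0},{"dx":-0.73,"dy":-0.074,"dz":0.01,"wx":0.003,"wy":-0.001,"wz":0.15,"claw":0},{"dx":-0.79,"dy":-0.079,"dz":0.01,"wx":0.003,"wy":-0.001,"wz":0.166,"claw":0},{"dx":-0.81,"dy":-0.08,"dz":0.01,"wx":0.003,"wy":-0.001,"wz":0.166,"claw":0},{"dx":-0.81,"dy":-0.08,"dz":0.01,"wx":0.003,"wy":-0.001,"wz":0.166,"claw":0},{"dx":-0.81,"dy":-0.08,"dz":0.01,"wx":0.003,"wy":-0.001,"wz":0.166,"claw":0}]'
python3 - <<'E'
from obj import *
p,d,m=grab("wrist"); save(p,"w6.png"); f=dict(m,d=d)
for h in(.14,.142): locate(f,dict(r=(277,300,h)),80)
go((.5994,-.1339,.0405,85))
E
```

```text
clock: 10.35
position: [0.5946, -0.1343, 0.1152]
tcp_rot: [0.737, 0.676, -0.005, -0.003]
wrist_force: [0.1, 0.2, -1.3]
finger_gap: 0.0532
finger_force: 64.0
r [ 595.9 -130.6] [65.9 54. ] 18.4 z 0.1353
r [ 564.8 -131.2] [28.1  8.7] 86.4 z 0.1422
(0.5994, -0.1339, 0.0405, 85) d [0.0016 0.0107 0.15  ] w [-0.0034  0.0014  0.0008] rows 1.5044185120989517 0.07880065776178358
```

View pics/w6.png

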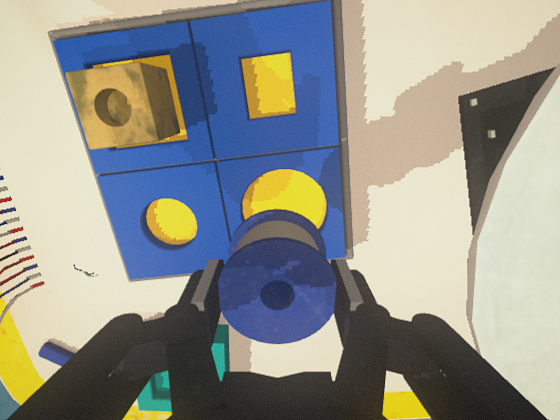

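The reel is held upright, top at (277,285), just in front of the large round recess at (285,195). Lowering it now.

```bash
python3 -m inch '[{"dx":0.0016,"dy":0.0107,"dz":0.03,"wx":-0.003,"wy":0.001,"wz":0,"claw":0},{"dx":0.0016,"dy":0.0107,"dz":0.08,"wx":-0.003,"wy":0.001,"wz":0,"claw":0},{"dx":0.0016,"dy":0.0107,"dz":0.12,"wx":-0.003,"wy":0.001,"wz":0,"claw":0},{"dx":0.0016,"dy":0.0107,"dz":0.15,"wx":-0.003,"wy":0.001,"wz":0,"claw":0},{"dx":0.0016,"dy":0.0107,"dz":0.15,"wx":-0.003,"wy":0.001,"wz":0,"claw":0},{"dx":0.0016,"dy":0.0107,"dz":0.15,"wx":-0.003,"wy":0.001,"wz":0,"claw":0}]'
```

```text
clock: 11.0
position: [0.6007, -0.1347, 0.0418]
tcp_rot: [0.736, 0.676, -0.0, 0.001]
wrist_force: [0.2, -1.1, -0.6]
finger_gap: 0.0538
finger_force: 65.6
```

```bash
python3 -m inch '[{"dx":0,"dy":0,"dz":0.003,"wx":0,"wy":0,"wz":0,"claw":0},{"dx":0,"dy":0,"dz":0.003,"wx":0,"wy":0,"wz":0,"claw":0.6},{"dx":0,"dy":0,"dz":0.003,"wx":0,"wy":0,"wz":0,"claw":0.6},{"dx":0,"dy":0,"dz":0.003,"wx":0,"wy":0,"wz":0,"claw":0.6},{"dx":0,"dy":0,"dz":0.003,"wx":0,"wy":0,"wz":0,"claw":0.6},{"dx":0,"dy":0,"dz":-0.06,"wx":0,"wy":0,"wz":0,"claw":0.6},{"dx":0,"dy":0,"dz":-0.15,"wx":0,"wy":0,"wz":0,"claw":0.6},{"dx":0,"dy":0,"dz":-0.2,"wx":0,"wy":0,"wz":0,"claw":1},{"dx":0,"dy":0,"dz":-0.2,"wx":0,"wy":0,"wz":0,"claw":1}]'
python3 - <<'E'
from obj import *
p,d,m=grab("wrist"); save(p,"w7.png"); f=dict(m,d=d); np.savez("w7.npz",p=p,d=d,**m)
locate(f,dict(r=(283,230,.060)),70)
for yaw in (91.5,): go((.5858,.2634,.13,yaw))
E
```

```text
clock: 11.9
position: [0.6045, -0.1364, 0.1477]
tcp_rot: [0.737, 0.676, 0.002, 0.005]
wrist_force: [0.4, 0.2, -0.3]
finger_gap: 0.0853
finger_force: 0.0
r [ 600.7 -134.7] [55.8 55.1] 84.8 z 0.0593
(0.5858, 0.2634, 0.13, 91.5) d [ 0.7929 -0.1029  0.0264] w [ 0.0022  0.0012 -0.0358] rows 7.999641844332524 0.7519000788133453
```

View pics/w7.png

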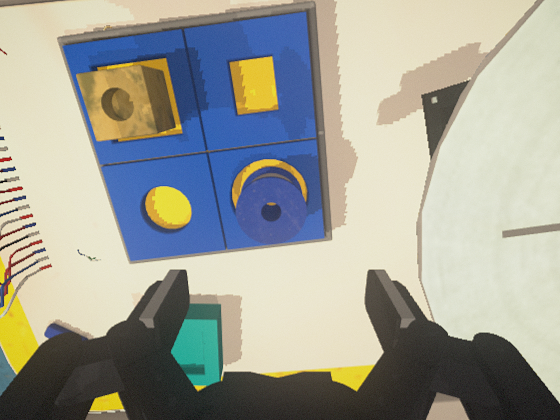

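Reel is seated (top 0.059, centre within 2 mm). Now the relay.

```bash
python3 -m inch '[{"dx":0.793,"dy":-0.103,"dz":0.026,"wx":0.002,"wy":0.001,"wz":-0.036,"claw":1},{"dx":0.793,"dy":-0.103,"dz":0.026,"wx":0.002,"wy":0.001,"wz":-0.036,"claw":1},{"dx":0.793,"dy":-0.103,"dz":0.026,"wx":0.002,"wy":0.001,"wz":-0.036,"claw":1},{"dx":0.793,"dy":-0.103,"dz":0.026,"wx":0.002,"wy":0.001,"wz":-0.036,"claw":1},{"dx":0.793,"dy":-0.103,"dz":0.026,"wx":0.002,"wy":0.001,"wz":-0.036,"claw":1},{"dx":0.793,"dy":-0.103,"dz":0.026,"wx":0.002,"wy":0.001,"wz":-0.036,"claw":1},{"dx":0.793,"dy":-0.103,"dz":0.026,"wx":0.002,"wy":0.001,"wz":-0.036,"claw":1},{"dx":0.793,"dy":-0.103,"dz":0.026,"wx":0.002,"wy":0.001,"wz":-0.036,"claw":1},{"dx":0.793,"dy":-0.103,"dz":0.026,"wx":0.002,"wy":0.001,"wz":-0.036,"claw":0.6},{"dx":0.793,"dy":-0.103,"dz":0.026,"wx":0.002,"wy":0.001,"wz":-0.036,"claw":0.4},{"dx":0.793,"dy":-0.103,"dz":0.026,"wx":0.002,"wy":0.001,"wz":-0.036,"claw":0.4}]'
python3 - <<'E'
from h import *
go((.5858,.2634,.014,91.5))
E
```

```text
clock: 13.05
position: [0.5827, 0.263, 0.1263]
tcp_rot: [0.698, 0.716, -0.003, -0.003]
wrist_force: [0.5, -0.4, -0.1]
finger_gap: 0.0596
finger_force: 0.0
(0.5858, 0.2634, 0.014, 91.5) d [0.0008 0.008  0.2244] w [-0.0024  0.0001  0.0002] rows 2.245941579899991 0.05068128632014126
```

```bash
python3 -m inch '[{"dx":0.001,"dy":0.008,"dz":0.08,"wx":-0.002,"wy":0,"wz":0,"claw":0.4},{"dx":0.001,"dy":0.008,"dz":0.16,"wx":-0.002,"wy":0,"wz":0,"claw":0.4},{"dx":0.001,"dy":0.008,"dz":0.224,"wx":-0.002,"wy":0,"wz":0,"claw":0.4},{"dx":0.001,"dy":0.008,"dz":0.224,"wx":-0.002,"wy":0,"wz":0,"claw":0.4},{"dx":0.001,"dy":0.008,"dz":0.224,"wx":-0.002,"wy":0,"wz":0,"claw":0.4},{"dx":0.001,"dy":0.008,"dz":0.224,"wx":-0.002,"wy":0,"wz":0,"claw":0},{"dx":0.001,"dy":0.008,"dz":0.224,"wx":-0.002,"wy":0,"wz":0,"claw":-0.3},{"dx":0.001,"dy":0.008,"dz":0.224,"wx":-0.002,"wy":0,"wz":0,"claw":-0.7},{"dx":0.001,"dy":0.008,"dz":0.224,"wx":-0.002,"wy":0,"wz":0,"claw":-0.7},{"dx":0.001,"dy":0.008,"dz":0.224,"wx":-0.002,"wy":0,"wz":0,"claw":-0.7},{"dx":0.001,"dy":0.008,"dz":0.224,"wx":-0.002,"wy":0,"wz":0,"claw":-0.7},{"dx":0.001,"dy":0.008,"dz":0.224,"wx":-0.002,"wy":0,"wz":0,"claw":-0.7},{"dx":0.001,"dy":0.008,"dz":0.224,"wx":-0.002,"wy":0,"wz":0,"claw":-0.7},{"dx":0.001,"dy":0.008,"dz":0.224,"wx":-0.002,"wy":0,"wz":0,"claw":-0.7}]'
python3 -m inch '[{"dx":0,"dy":0,"dz":-0.08,"wx":0,"wy":0,"wz":0,"claw":-0.7},{"dx":0,"dy":0,"dz":-0.18,"wx":0,"wy":0,"wz":0,"claw":-0.7},{"dx":0,"dy":0,"dz":-0.21,"wx":0,"wy":0,"wz":0,"claw":-0.7},{"dx":0,"dy":0,"dz":-0.21,"wx":0,"wy":0,"wz":0,"claw":-0.7}]'
python3 - <<'E'
from h import *
go((.5959,-.042,.12,92.2))
E
```

```text
clock: 14.45
position: [0.589, 0.2656, 0.0185]
tcp_rot: [0.697, 0.717, 0.003, 0.001]
wrist_force: [0.3, -1.1, 7.3]
finger_gap: 0.0204
finger_force: 61.4
clock: 14.85
position: [0.5898, 0.2661, 0.1258]
tcp_rot: [0.697, 0.717, 0.005, 0.002]
wrist_force: [-0.2, 0.5, -0.6]
finger_gap: 0.021
finger_force: 60.5
(0.5959, -0.042, 0.12, 92.2) d [-0.6163 -0.0047  0.0089] w [ 0.003  -0.0013 -0.0036] rows 6.163738642545899 0.10189629961600723
```

```bash
python3 -m inch '[{"dx":-0.06,"dy":-0.005,"dz":0.009,"wx":0.003,"wy":-0.001,"wz":-0.004,"claw":-0.7},{"dx":-0.15,"dy":-0.005,"dz":0.009,"wx":0.003,"wy":-0.001,"wz":-0.004,"claw":-0.7},{"dx":-0.25,"dy":-0.005,"dz":0.009,"wx":0.003,"wy":-0.001,"wz":-0.004,"claw":-0.7},{"dx":-0.35,"dy":-0.005,"dz":0.009,"wx":0.003,"wy":-0.001,"wz":-0.004,"claw":-0.7},{"dx":-0.45,"dy":-0.005,"dz":0.009,"wx":0.003,"wy":-0.001,"wz":-0.004,"claw":-0.7},{"dx":-0.54,"dy":-0.005,"dz":0.009,"wx":0.003,"wy":-0.001,"wz":-0.004,"claw":-0.7},{"dx":-0.6,"dy":-0.005,"dz":0.009,"wx":0.003,"wy":-0.001,"wz":-0.004,"claw":-0.7},{"dx":-0.616,"dy":-0.005,"dz":0.009,"wx":0.003,"wy":-0.001,"wz":-0.004,"claw":-0.7},{"dx":-0.616,"dy":-0.005,"dz":0.009,"wx":0.003,"wy":-0.001,"wz":-0.004,"claw":-0.7},{"dx":-0.616,"dy":-0.005,"dz":0.009,"wx":0.003,"wy":-0.001,"wz":-0.004,"claw":-0.7}]'
python3 - <<'E'
from obj import *
p,d,m=grab("wrist"); save(p,"w8.png"); f=dict(m,d=d); z=robot.get_obs()["position"][2]
locate(f,dict(r=(277,300,z+.036-.0185)),40)
go((.5959,-.042,.0395,92.2))
E
```

```text
clock: 15.85
position: [0.5918, -0.0423, 0.1147]
tcp_rot: [0.693, 0.721, -0.004, -0.003]
wrist_force: [0.1, 0.2, -0.6]
finger_gap: 0.0204
finger_force: 60.5
r [591.4 -41.4] [36.3 29.3] 2.8 z 0.1315
(0.5959, -0.042, 0.0395, 92.2) d [-0.0004  0.0093  0.1509] w [-0.0031  0.0004  0.0007] rows 1.5114095669079033 0.06743160884501777
```

View pics/w8.png

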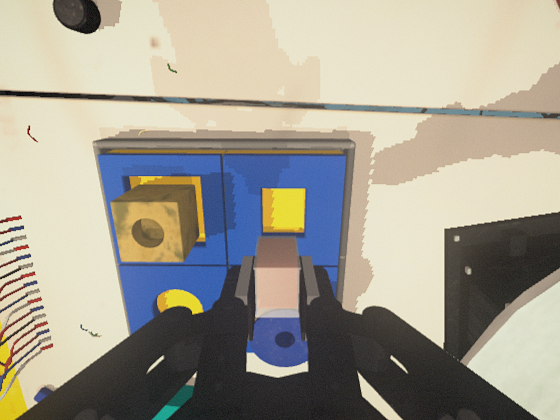

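The relay is held upright at (277,285) with its axes aligned to the tile; the oblong recess is at (284,210). Lowering it.

```bash
python3 -m inch '[{"dx":0,"dy":0.009,"dz":0.03,"wx":-0.003,"wy":0,"wz":0.001,"claw":-0.7},{"dx":0,"dy":0.009,"dz":0.08,"wx":-0.003,"wy":0,"wz":0.001,"claw":-0.7},{"dx":0,"dy":0.009,"dz":0.12,"wx":-0.003,"wy":0,"wz":0.001,"claw":-0.7},{"dx":0,"dy":0.009,"dz":0.151,"wx":-0.003,"wy":0,"wz":0.001,"claw":-0.7},{"dx":0,"dy":0.009,"dz":0.151,"wx":-0.003,"wy":0,"wz":0.001,"claw":-0.7},{"dx":0,"dy":0.009,"dz":0.151,"wx":-0.003,"wy":0,"wz":0.001,"claw":-0.7}]'
```

```text
clock: 16.5
position: [0.5965, -0.0422, 0.0401]
tcp_rot: [0.694, 0.72, -0.0, 0.001]
wrist_force: [-0.8, -0.3, 0.6]
finger_gap: 0.0204
finger_force: 62.0
```

```bash
python3 -m inch '[{"dx":0,"dy":0,"dz":0.001,"wx":0,"wy":0,"wz":0,"claw":-0.6},{"dx":0,"dy":0,"dz":0.001,"wx":0,"wy":0,"wz":0,"claw":-0.4},{"dx":0,"dy":0,"dz":0.001,"wx":0,"wy":0,"wz":0,"claw":-0.1},{"dx":0,"dy":0,"dz":0.001,"wx":0,"wy":0,"wz":0,"claw":-0.1},{"dx":0,"dy":0,"dz":0.001,"wx":0,"wy":0,"wz":0,"claw":-0.1},{"dx":0,"dy":0,"dz":-0.05,"wx":0,"wy":0,"wz":0,"claw":-0.1},{"dx":0,"dy":0,"dz":-0.15,"wx":0,"wy":0,"wz":0,"claw":-0.1},{"dx":0,"dy":0,"dz":-0.2,"wx":0,"wy":0,"wz":0,"claw":0.4},{"dx":0,"dy":0,"dz":-0.2,"wx":0,"wy":0,"wz":0,"claw":0.4}]'
python3 - <<'E'
from obj import *
p,d,m=grab("wrist"); save(p,"w9.png"); f=dict(m,d=d); np.savez("w9.npz",p=p,d=d,**m)
locate(f,dict(r=(277,240,.056)),50)
go((.4837,.383,.14,128))
E
```

```text
clock: 17.4
position: [0.6003, -0.0436, 0.1463]
tcp_rot: [0.694, 0.72, 0.003, 0.005]
wrist_force: [0.6, 0.1, -0.4]
finger_gap: 0.0599
finger_force: 0.0
r [596.  -42.8] [21.7 28.6] 1.8 z 0.0553
(0.4837, 0.383, 0.14, 128) d [ 0.8605 -0.1986  0.0031] w [ 0.0019  0.0016 -0.1996] rows 8.831271686935446 4.182401640423956
```

View pics/w9.png

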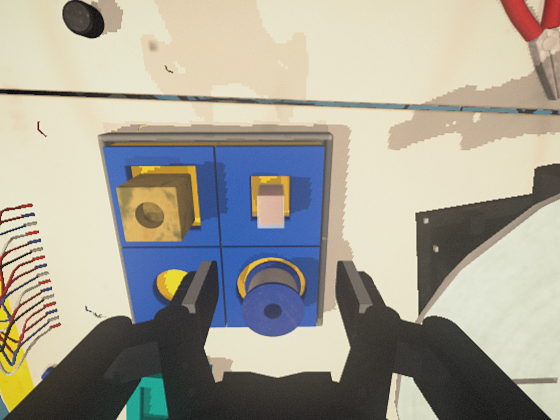

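Relay is seated (top 0.055, centred). Now the large cap.

```bash
python3 -m inch '[{"dx":0.86,"dy":-0.199,"dz":0.003,"wx":0.002,"wy":0.002,"wz":-0.2,"claw":0.4},{"dx":0.86,"dy":-0.199,"dz":0.003,"wx":0.002,"wy":0.002,"wz":-0.2,"claw":0.4},{"dx":0.86,"dy":-0.199,"dz":0.003,"wx":0.002,"wy":0.002,"wz":-0.2,"claw":0.4},{"dx":0.86,"dy":-0.199,"dz":0.003,"wx":0.002,"wy":0.002,"wz":-0.2,"claw":0.4},{"dx":0.86,"dy":-0.199,"dz":0.003,"wx":0.002,"wy":0.002,"wz":-0.2,"claw":0.4},{"dx":0.86,"dy":-0.199,"dz":0.003,"wx":0.002,"wy":0.002,"wz":-0.2,"claw":0.4},{"dx":0.86,"dy":-0.199,"dz":0.003,"wx":0.002,"wy":0.002,"wz":-0.2,"claw":0.4},{"dx":0.86,"dy":-0.199,"dz":0.003,"wx":0.002,"wy":0.002,"wz":-0.2,"claw":0.4},{"dx":0.86,"dy":-0.199,"dz":0.003,"wx":0.002,"wy":0.002,"wz":-0.2,"claw":0.4},{"dx":0.86,"dy":-0.199,"dz":0.003,"wx":0.002,"wy":0.002,"wz":-0.2,"claw":0.4},{"dx":0.86,"dy":-0.199,"dz":0.003,"wx":0.002,"wy":0.002,"wz":-0.2,"claw":0.4},{"dx":0.86,"dy":-0.199,"dz":0.003,"wx":0.002,"wy":0.002,"wz":-0.2,"claw":0.4},{"dx":0.86,"dy":-0.199,"dz":0.003,"wx":0.002,"wy":0.002,"wz":-0.2,"claw":0.4}]'
python3 - <<'E'
from h import *
go((.4837,.383,.03,128),(.4837,.383,.008,128))
E
```

```text
clock: 18.75
position: [0.4814, 0.3814, 0.1371]
tcp_rot: [0.438, 0.899, -0.001, -0.004]
wrist_force: [0.3, 0.1, 0.2]
finger_gap: 0.0597
finger_force: 0.0
(0.4837, 0.383, 0.03, 128) d [-0.0015  0.0068  0.2142] w [-0.0018 -0.0017 -0.0001] rows 2.1435537646100795 0.052045046375397745
(0.4837, 0.383, 0.008, 128) d [-0.0017  0.007   0.2582] w [-0.0018 -0.0017 -0.0001] rows 2.583430299667114 0.052045046375397745
```

```bash
python3 -m inch '[{"dx":-0.0015,"dy":0.007,"dz":0.08,"wx":-0.002,"wy":-0.002,"wz":0,"claw":0.4},{"dx":-0.0015,"dy":0.007,"dz":0.16,"wx":-0.002,"wy":-0.002,"wz":0,"claw":0.4},{"dx":-0.0015,"dy":0.007,"dz":0.22,"wx":-0.002,"wy":-0.002,"wz":0,"claw":0.4},{"dx":-0.0015,"dy":0.007,"dz":0.256,"wx":-0.002,"wy":-0.002,"wz":0,"claw":0.4},{"dx":-0.0015,"dy":0.007,"dz":0.256,"wx":-0.002,"wy":-0.002,"wz":0,"claw":0.4},{"dx":-0.0015,"dy":0.007,"dz":0.256,"wx":-0.002,"wy":-0.002,"wz":0,"claw":0.1}]'
python3 -m inch '[{"dx":0,"dy":0,"dz":0,"wx":0,"wy":0,"wz":0,"claw":-0.1},{"dx":0,"dy":0,"dz":0,"wx":0,"wy":0,"wz":0,"claw":-0.4},{"dx":0,"dy":0,"dz":0,"wx":0,"wy":0,"wz":0,"claw":-0.45},{"dx":0,"dy":0,"dz":0,"wx":0,"wy":0,"wz":0,"claw":-0.45},{"dx":0,"dy":0,"dz":0,"wx":0,"wy":0,"wz":0,"claw":-0.45},{"dx":0,"dy":0,"dz":0,"wx":0,"wy":0,"wz":0,"claw":-0.45}]'
```

```text
clock: 19.35
position: [0.4842, 0.3839, 0.01]
tcp_rot: [0.438, 0.899, 0.001, 0.001]
wrist_force: [1.0, -0.2, 0.4]
finger_gap: 0.0477
finger_force: 0.0
clock: 19.95
position: [0.4854, 0.3858, 0.0124]
tcp_rot: [0.438, 0.899, 0.002, 0.002]
wrist_force: [0.1, -2.5, 6.5]
finger_gap: 0.029
finger_force: 59.5
```

```bash
python3 -m inch '[{"dx":0,"dy":0,"dz":-0.08,"wx":0,"wy":0,"wz":0,"claw":-0.45},{"dx":0,"dy":0,"dz":-0.18,"wx":0,"wy":0,"wz":0,"claw":-0.45},{"dx":0,"dy":0,"dz":-0.22,"wx":0,"wy":0,"wz":0,"claw":-0.45},{"dx":0,"dy":0,"dz":-0.22,"wx":0,"wy":0,"wz":0,"claw":-0.45}]'
python3 - <<'E'
from h import *
go((.49,.12,.12,100),(.5075,-.1374,.12,82))
E
```

```text
clock: 20.35
position: [0.4865, 0.3872, 0.1259]
tcp_rot: [0.438, 0.899, 0.005, 0.003]
wrist_force: [1.6, 0.0, 0.1]
finger_gap: 0.0293
finger_force: 59.3
(0.49, 0.12, 0.12, 100) d [-0.4249 -0.3244  0.0081] w [ 0.004  -0.0006  0.1561] rows 5.345982006857795 3.2714681660658287
(0.5075, -0.1374, 0.12, 82) d [-0.8516 -0.6144  0.0049] w [ 0.0039 -0.0013  0.2561] rows 10.501277585202278 5.366491256552885
```

```bash
python3 -m inch '[{"dx":-0.05,"dy":-0.04,"dz":0.005,"wx":0.004,"wy":-0.001,"wz":0.02,"claw":-0.45},{"dx":-0.12,"dy":-0.09,"dz":0.005,"wx":0.004,"wy":-0.001,"wz":0.04,"claw":-0.45},{"dx":-0.2,"dy":-0.145,"dz":0.005,"wx":0.004,"wy":-0.001,"wz":0.06,"claw":-0.45},{"dx":-0.28,"dy":-0.2,"dz":0.005,"wx":0.004,"wy":-0.001,"wz":0.085,"claw":-0.45},{"dx":-0.36,"dy":-0.26,"dz":0.005,"wx":0.004,"wy":-0.001,"wz":0.11,"claw":-0.45},{"dx":-0.44,"dy":-0.32,"dz":0.005,"wx":0.004,"wy":-0.001,"wz":0.135,"claw":-0.45},{"dx":-0.52,"dy":-0.375,"dz":0.005,"wx":0.004,"wy":-0.001,"wz":0.16,"claw":-0.45},{"dx":-0.6,"dy":-0.435,"dz":0.005,"wx":0.004,"wy":-0.001,"wz":0.185,"claw":-0.45},{"dx":-0.68,"dy":-0.49,"dz":0.005,"wx":0.004,"wy":-0.001,"wz":0.21,"claw":-0.45},{"dx":-0.76,"dy":-0.55,"dz":0.005,"wx":0.004,"wy":-0.001,"wz":0.235,"claw":-0.45},{"dx":-0.82,"dy":-0.59,"dz":0.005,"wx":0.004,"wy":-0.001,"wz":0.256,"claw":-0.45},{"dx":-0.852,"dy":-0.614,"dz":0.005,"wx":0.004,"wy":-0.001,"wz":0.256,"claw":-0.45},{"dx":-0.852,"dy":-0.614,"dz":0.005,"wx":0.004,"wy":-0.001,"wz":0.256,"claw":-0.45},{"dx":-0.852,"dy":-0.614,"dz":0.005,"wx":0.004,"wy":-0.001,"wz":0.256,"claw":-0.45}]'
python3 - <<'E'
from obj import *
p,d,m=grab("wrist"); save(p,"w10.png"); f=dict(m,d=d); z=robot.get_obs()["position"][2]
locate(f,dict(r=(277,300,z+.022-.0124)),40)
go((.5075,-.1374,.0335,82))
E
```

```text
clock: 21.75
position: [0.5036, -0.1396, 0.116]
tcp_rot: [0.755, 0.656, -0.005, -0.002]
wrist_force: [-0.1, 0.6, -0.1]
finger_gap: 0.029
finger_force: 59.3
r [ 503.  -140.9] [26.8 38. ] 82.3 z 0.1254
(0.5075, -0.1374, 0.0335, 82) d [0.0053 0.0087 0.1652] w [-0.0032  0.0019  0.    ] rows 1.6549216022160977 0.07665443523344863
```

View pics/w10.png

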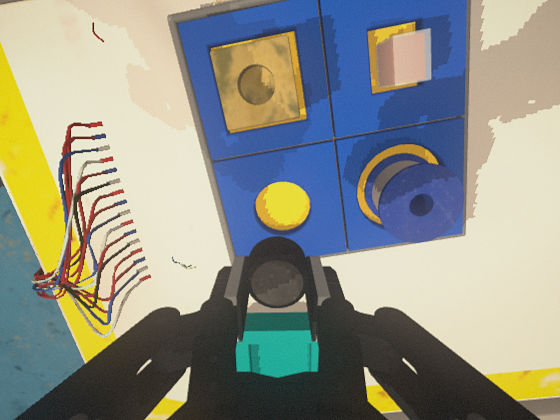

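The cap is held level at (277,270), with the small round recess at (283,205) and the other three parts still seated. Lowering it.

```bash
python3 -m inch '[{"dx":0.005,"dy":0.0087,"dz":0.03,"wx":-0.003,"wy":0.002,"wz":0,"claw":-0.45},{"dx":0.005,"dy":0.0087,"dz":0.08,"wx":-0.003,"wy":0.002,"wz":0,"claw":-0.45},{"dx":0.005,"dy":0.0087,"dz":0.13,"wx":-0.003,"wy":0.002,"wz":0,"claw":-0.45},{"dx":0.005,"dy":0.0087,"dz":0.165,"wx":-0.003,"wy":0.002,"wz":0,"claw":-0.45},{"dx":0.005,"dy":0.0087,"dz":0.165,"wx":-0.003,"wy":0.002,"wz":0,"claw":-0.45},{"dx":0.005,"dy":0.0087,"dz":0.165,"wx":-0.003,"wy":0.002,"wz":0,"claw":-0.45}]'
```

```text
clock: 22.4
position: [0.5082, -0.1372, 0.0344]
tcp_rot: [0.754, 0.657, 0.0, 0.0]
wrist_force: [0.7, -0.4, -0.4]
finger_gap: 0.0289
finger_force: 87.1
```

```bash
python3 -m inch '[{"dx":0,"dy":0,"dz":0.001,"wx":0,"wy":0,"wz":0,"claw":-0.25},{"dx":0,"dy":0,"dz":0.001,"wx":0,"wy":0,"wz":0,"claw":0.1},{"dx":0,"dy":0,"dz":0.001,"wx":0,"wy":0,"wz":0,"claw":0.2},{"dx":0,"dy":0,"dz":0.001,"wx":0,"wy":0,"wz":0,"claw":0.2},{"dx":0,"dy":0,"dz":0.001,"wx":0,"wy":0,"wz":0,"claw":0.2},{"dx":0,"dy":0,"dz":-0.05,"wx":0,"wy":0,"wz":0,"claw":0.2},{"dx":0,"dy":0,"dz":-0.15,"wx":0,"wy":0,"wz":0,"claw":0.2},{"dx":0,"dy":0,"dz":-0.25,"wx":0,"wy":0,"wz":0,"claw":0.2},{"dx":0,"dy":0,"dz":-0.3,"wx":0,"wy":0,"wz":0,"claw":0.2},{"dx":-0.1,"dy":0,"dz":-0.4,"wx":0,"wy":0,"wz":0,"claw":0.2},{"dx":-0.2,"dy":0,"dz":-0.4,"wx":0,"wy":0,"wz":0,"claw":0.2},{"dx":-0.2,"dy":0,"dz":-0.4,"wx":0,"wy":0,"wz":0,"claw":0.2},{"dx":-0.2,"dy":0,"dz":-0.4,"wx":0,"wy":0,"wz":0,"claw":0.2}]'
python3 - <<'E'
from obj import *
p,d,m=grab("wrist"); save(p,"w11.png"); f=dict(m,d=d)
K=m["camera_matrix"]
it={}
for n,(x,y,z) in dict(cap=(.5075,-.1374,.042),reel=(.6,-.134,.06),rel=(.596,-.042,.056),blk=(.504,-.045,.065)).items():
    c=K@(m["R"]@np.array([x,y,z])+m["t"]); it[n]=(int(c[0]/c[2]),int(c[1]/c[2]),z)
print(it); locate(f,it,32)
E
```

```text
clock: 23.7
position: [0.4942, -0.2397, 0.2355]
tcp_rot: [0.756, 0.655, 0.0, 0.001]
wrist_force: [0.2, -0.1, -1.1]
finger_gap: 0.051
finger_force: 0.0
{'cap': (275, 78, 0.042), 'reel': (373, 58, 0.06), 'rel': (362, -59, 0.056), 'blk': (254, -41, 0.065)}
cap [ 508.5 -138.2] [31.4 30.6] 35.3 z 0.0417
reel [ 600.3 -134.1] [52.9 55.8] 81.8 z 0.0594
rel [ 596.2 -134.9] [56.1 46.1] 88.8 z 0.0594Traceback (most recent call last):
  File "<stdin>", line 7, in <module>
  File "obj.py", line 9, in locate
    k=max(cv2.findContours(k,0,1)[0],key=cv2.contourArea); mk=np.zeros(d.shape,np.uint8); cv2.drawContours(mk,[k],-1,1,-1)
ValueError: max() iterable argument is empty
```

View pics/w11.png

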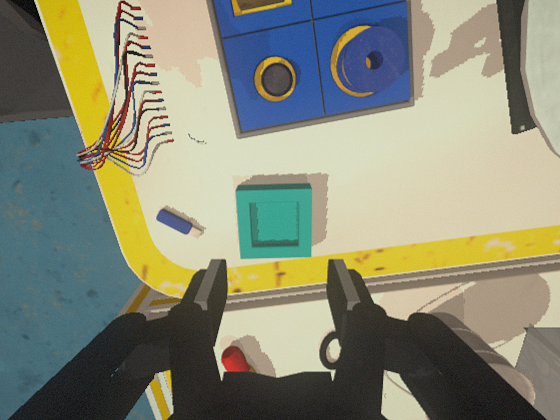

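The cap sits at (276,78), centred and fully down (top 0.042). The reel is unchanged, and the block and relay were seen seated at the previous view, which nothing has touched since. I'll check heights once more from the top camera and hand in.

```bash
python3 - <<'E'
from obj import *
from rig import job_done
p,d,m=grab("top"); f=dict(m,d=d); K=m["camera_matrix"]; it={}
for n,(x,y,z) in dict(cap=(.5075,-.1374,.042),reel=(.6,-.134,.06),rel=(.596,-.042,.056),blk=(.504,-.045,.065),green=(.6825,.1665,.043),sm=(.446,.094,.018)).items():
    c=K@(m["R"]@np.array([x,y,z])+m["t"]); it[n]=(int(c[0]/c[2]),int(c[1]/c[2]),z)
for k in it:
    try: locate(f,{k:it[k]},16)
    except Exception as e: print(k,"not seen")
E
```

```text
cap [ 508.4 -138.6] [29.2 31.5] 0.3 z 0.0414
reel [ 599.9 -135.6] [53.2 53.5] 89.8 z 0.0589
rel [596.4 -45.2] [20.1 26.8] 0.3 z 0.0551
blk [504.2 -46.6] [43.8 43.9] 0.3 z 0.0635
green [683.3 165.2] [45.  45.1] 67.6 z 0.0414
sm [445.7  92. ] [20.5 20.6] 0.3 z 0.017
```

```bash
python3 -c "from rig import job_done; print(job_done())"
```

```text
the job is handed in; nothing more can be done
None
```

The kit is packed and handed in: the block, reel, relay and large cap each stand upright and fully down in their own recesses, and the green block and small cap were left where they were.

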